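Stopper a rack of vials and hold the press down

TASK

A rack of vials with loose stoppers waits in the pulled-out tray of the hand-lever stoppering press. Push the tray fully home so that it seats in its detent, then pull the press's lever by its handle bar forward and down against the return spring until it reaches its stop. Finish while still holding the handle with the lever fully down at its stop (do not let go), and leave the other things on the counter where they are.

Things in the scene. Friction and masses are not known exactly. Their poses are not given: they have to be found in the camera images.
- press: hand-lever stoppering press (small arbor press: grey base, white side plates), fixed. Origin on the counter under its base; x axis to its back, z up: the front, where the tray comes out, looks to -x. Base x -104 to 128 mm, y +-100, 16 mm high; the upright part begins at x = -8 mm (interlock pins; side plates +8) and is 183 mm high, ram top 199. Turned 0.2 to 0.55 rad clockwise from above
- tray (a joint): how far the tray is out, m: 0 = fully home at its end stop, 0.08 = fully out. It slides along the press's x axis, in = +x. Sliding takes 1 to 2 N; from 11 mm to 4 mm out a sprung ball detent resists with 2 N more, from about 3 mm out it draws the tray home and keeps it there
- tray_front (a point): point 2 mm before the front face of the tray's upright front panel, on its middle line, 40 mm above the counter; moves with the tray. The face looks to the press's -x. Panel 8 mm thick, 144 mm wide, 18 to 58 mm above the counter, its middle 56 mm up to 67 mm. When home, the face is 90 mm before the press's upright part
- lever (a joint): lever angle, rad: 0 = raised (rest), 0.96 = at its lower stop; grows as the handle comes forward and down. The return spring takes about 5 N at the handle at first, 9 N at the stop, and throws the lever back when let go. The shaft's pinion drives the platen down 22 mm per rad. With the tray not home, interlock pins under the platen stop the lever at about 0.3 rad
- handle_bar: the lever's handle, a level round bar along the press's y axis, black ribbed sleeve 20 mm in diameter, 130 mm long, that rolls freely on the bar, between two flat arms at y = +-105 mm. Origin at its middle, on the centre line. Runs on an arc of 170 mm radius about lever_shaft, from 309 mm above the counter (raised) to 185 mm (stop).
- lever_shaft (a point): middle of the lever's turning axis, 155 mm above the counter, 80 mm behind the press's origin; the axis runs along the press's y axis. The handle bar lies ahead of it (to the press's -x) by 170 mm x cos(a) and above it by 170 mm x sin(a), a = 1.134 rad minus the lever angle
- stoppers (a joint): how far the 24 stoppers have been pressed into their vials, m: 0 = 4 mm proud, 0.004 = seated. The platen presses them in over the last of the lever's stroke (about 12 N at the platen); they stay where they are left
- timer: small white bench timer, 62 x 62 x 18 mm, lying flat near the front left of the press. Origin at its underside. Leave it alone
- dish_1: clear round petri dish, 58 mm across, 12 mm high, lying flat to the right of the press. Origin at its underside. Leave it alone
- bottle_drop: small white dropper bottle, 28 mm across, 58 mm high, upright to the right of the press. Origin at its underside. Leave it alone
- bottle_ctrl: squat white bottle, 42 mm across, 62 mm high, upright to the right of the press. Origin at its underside. Leave it alone
- forceps: steel forceps, 119 x 9 x 9 mm, lying on the counter ahead of the press's right front corner. Origin at its underside. Leave it alone
- tube_7: blood tube, 89 x 16 x 16 mm, lying on the counter left of the work. Origin at its underside. Leave it alone
- slide_box: small flat carton, 60 x 85 x 34 mm, lying on the counter left of the work. Origin at its underside. Leave it alone
- note_pad: small pad of notes, 50 x 50 x 13 mm, lying on the counter left of the work. Origin at its underside. Leave it alone

How it is judged (in metres and radians):
On the way, in this order (a step that is already met when the one before it is completed fails the run):
1. the tray is home in its detent, the lever still raised (value of joint tray below 0.0025 m and value of joint lever below 0.3 rad), for 0.2 s.
2. the lever is held at its stop, the stoppers seated (value of joint tray below 0.0025 m and value of joint lever above 0.92 rad and contact force between any of the fingers, the arm and handle_bar above 3 N and value of joint stoppers above 0.003 m), for 0.3 s.
At the end, for the whole second after the job is handed in: The tray is home (within 2.5 mm), the lever is at its stop (within 0.04 rad) and still, the hand holds it there with at least 3 N on the handle bar, the stoppers are seated (at least 3 of their 4 mm), and no other thing has moved by more than 3 cm (all of step 2 and velocity of joint lever below 0.05 rad/s and distance of each of timer, dish_1, bottle_drop, bottle_ctrl, forceps, tube_7, slide_box, note_pad from where it was at the start of the episode below 0.03 m); the arm keeps its last pose, push and grip.
It fails at once if another thing on the counter is pushed away or knocked over (distance of any of timer, dish_1, bottle_drop, bottle_ctrl, forceps, tube_7, slide_box, note_pad from where it was at the start of the episode above 0.03 m or angle between any of bottle_drop, bottle_ctrl's own z axis and vertical above 0.5 rad).
It also fails if it takes over 58 s, if anything falls off the work surface, if the arm or the gripper's body presses on something with over 40 N, if the wrist force passes 120 N, or if a joint passes its speed limit or range.

ROBOT

A 6-joint arm with a two-finger parallel gripper is mounted at the origin on a cart in front of the work surface, level with it; the furniture and walls round the work are solid. World frame = base frame: x ahead of the robot, y to its left, z up, the work surface at z = 0. Lengths are in m, angles in degrees, forces in N, time in s.
With the tool pointing down it reaches from about 0.225 to 0.875 m from the base axis. Payload 3.4 kg.
Tool frame: the origin (TCP) lies between the finger pads; the fingertips stand env.finger_overhang ahead of it and the grasp point (between the pads) lies 8 mm behind it (env.finger_overhang is the distance from the TCP to the fingertips, in m); z points along the fingers, y is the line along which they close (so a half turn about z gives the same grasp; the last joint's range is limited). The gripper opens to 85 mm and grips with 20 to 120 N. Pads are 22 mm wide; open, the fingers measure 114 mm over their backs; the gripper's body (76 mm by 85 mm) begins 54 mm behind the grasp point. The pads swing forward as they close: fully open they stand 13 mm farther back than shut.
Start: joints at [-78.839, 15.808, 86.224, -0, 77.962, -6.933], TCP at [0.179, -0.547, 0.242] pointing down, gripper open.
Joint ranges: [-165.64, 165.64], [-43.16, 119.46], [12.63, 154.43], [-67.54, 247.53], [6.08, 155.33], [-154.97, 154.97]. Speed limits (degrees/s): [147.25, 147.25, 180, 180, 180, 180].

INTERFACE

Orientations are given as a 3x3 rotation matrix whose columns are the frame's x, y, z axes.
In Python, from rig import read_state, vision, job, env gives the robot as it stands.
- The arm moves only by the tool jog_arm, never from a script. Its arguments are lists of equal length, an entry for each row: "dp": the shift along the world's x, y, z normalised to -1 to 1, where 1 is 300 mm, a list of three; "twist": the turn about the world's z normalised to -1 to 1, where 1 is pi/2 rad. A call has 1 to 5 rows; each row is the pose to reach, as a shift and turn from the pose commanded when the call began; what a row does not reach only later rows make up. A row lasts 1/12 s, in which the tool goes at most 41.7 mm and 7.16 degrees, less where a joint would pass 70% of its speed; a pose out of reach is approached as far as the arm can. A call with a number of a shift or a turn outside -1 to 1 is refused whole. A call with a gripper value outside its range is refused whole. "fingers" is the opening, from 0 (shut) to 1 (fully open), set as the call begins (left out, the last holds). The fingers move at their own pace and stop on an object; the grip force is fixed at half the most. Time passes only in rows, so rows that repeat a pose let the fingers close. It gives the time, the measured TCP pose, the force, the opening and the grip force at its end, in the units of the state.
- read_state(): the state, without advancing time (a new reading comes with each control period).
- vision.read_camera(name): name is "scene" or "top"; returns (picture, depth): 400x640x3 uint8, red, green, blue; 400x640 float32, m along the optical axis (not along the pixel's ray), 0 where there is no reading.
- vision.calibration(name): a dict with "K" (3x3 intrinsics, pixels), "dist_coeffs" ([k1, k2, p1, p2, k3] as OpenCV has them; the pictures are not rectified), "position" and "attitude" of the camera in the world. Camera axes: x right, y up, looking along -z (the intrinsics and any distortion apply to the point x, -y, -z); pixel columns grow to the right and rows downward; lengths in m; the calibration is good to about 2 mm. A picture is of the moment at which its call begins. calibration takes no time and is no camera call.
- job.close_job(): hands the job in; it is judged then, once.
The state is a dict: "time_s": time; "qpos": joint angles; "dq": joint speeds; "tau": joint torques, N m; "ee_pos": TCP position; "tcp_rot": TCP orientation; "ft_force": force on the tool from outside, world axes, zero at the start; "torque": the same for the moment, N m; "grip_width": finger opening in m; "finger_force": force on a finger pad.
Only numpy, scipy, OpenCV 4.12 (cv2) and the standard library are available. Lean on these libraries where they do the work, as an engineer would, in place of code of your own. Each camera call takes 0.05 s, during which the arm holds its last target. There are 200 camera calls.

## Working session

There is one attempt and no reset: what is moved stays moved. The work goes in short steps, Python scripts to look and compute and a tool call to move; the robot and the scene stay as the last step left them, time stands still between calls to the robot, and variables do not carry over. Pictures are saved under pics/ and viewed, at most 10 in all, crops included, and the job is handed in when it is done.

Besides the shell and the picture viewer there is one more tool, called after "Call:" by a JSON object that holds its "fn" and its "kwargs", one argument or row to a line. jog_arm: Moves the arm, as the interface text tells. Its arguments: {"type":"object","properties":{"dp":{"type":"array"},"twist":{"type":"array"},"fingers":{"type":"number"}},"required":["dp","twist"]}

```bash
mkdir -p pics; ls; python3 - <<'E'
from rig import read_state, vision, job, env
import cv2,numpy as np
for n in("scene","top"):
    p,d=vision.read_camera(n); cv2.imwrite(f"pics/{n}0.png",p[:,:,::-1]); np.save(f"pics/{n}0.npy",d)
    c=vision.calibration(n); print(n,c)
print(env.finger_overhang); s=read_state(); print(s)
E
```

```text
pics
scene {'K': array([[374.60836189,   0.        , 314.14995847],
       [  0.        , 374.60836189, 202.62483113],
       [  0.        ,   0.        ,   1.        ]]), 'dist_coeffs': array([-0.06388898,  0.        ,  0.        ,  0.        ,  0.        ]), 'position': array([0.10701581, 0.74387513, 0.98794426]), 'attitude': array([[-0.877459  ,  0.31471821, -0.36196428],
       [-0.47964967, -0.57357085,  0.66404267],
       [ 0.00137416,  0.75628627,  0.6542394 ]])}
top {'K': array([[500.733488  ,   0.        , 330.74995363],
       [  0.        , 500.733488  , 199.66703212],
       [  0.        ,   0.        ,   1.        ]]), 'dist_coeffs': array([0.04946006, 0.        , 0.        , 0.        , 0.        ]), 'position': array([ 0.37107007, -0.0728276 ,  1.75189275]), 'attitude': array([[-0.01045577,  0.99555809, -0.09356692],
       [-0.99987197, -0.01154261, -0.01108198],
       [-0.01211276,  0.09343907,  0.99555132]])}
0.011
{'time_s': 0.1, 'qpos': array([-7.88371471e+01,  1.58422648e+01,  8.62875132e+01,  5.33826179e-04,
        7.79637168e+01, -6.93340378e+00]), 'dq': array([-0.01528735, -0.07190178, -0.29567355,  0.02897279, -0.0332695 ,
       -0.00889746]), 'tau': array([ 1.46374714e-03, -4.17699444e+01, -2.46405798e+01, -1.02977458e-04,
        5.79172527e-03,  7.73739771e-06]), 'ee_pos': array([ 0.17850547, -0.54610535,  0.24154662]), 'tcp_rot': array([[ 9.50536664e-01,  3.10612227e-01, -3.06972518e-04],
       [ 3.10612310e-01, -9.50535336e-01,  1.60268470e-03],
       [ 2.06025238e-04, -1.61876001e-03, -9.99998669e-01]]), 'ft_force': array([0.06763169, 0.29486093, 0.33268408]), 'torque': array([-0.02797671, -0.00223789, -0.02037867]), 'finger_force': 0.0, 'grip_width': 0.08552895242855219}
```

View pics/top0.png

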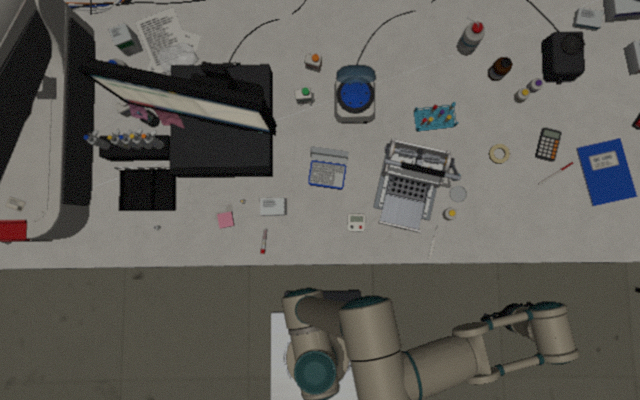

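View pics/scene0.png

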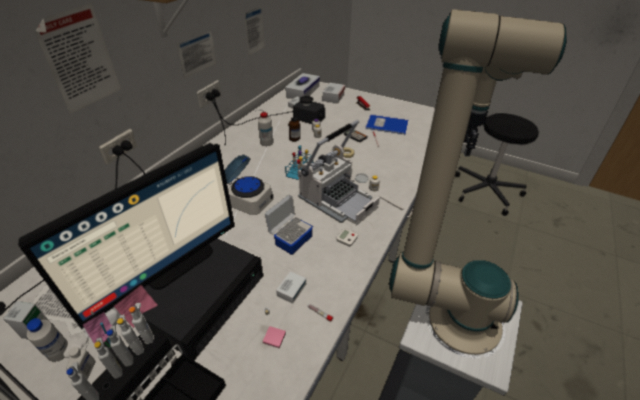

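The top view shows the press at about (412,185) px, with the tray out towards the robot, the timer at (356,222), and the bottle and dish at (450,213) and (458,193). I'll crop in and build a point cloud.

```bash
cat > h.py <<'E'
import cv2,numpy as np
from rig import read_state, vision, job, env
def cloud(n,d):
    c=vision.calibration(n); h,w=d.shape
    u,v=np.meshgrid(np.arange(w),np.arange(h))
    r=cv2.undistortPoints(np.stack([u,v],-1).reshape(-1,1,2).astype(float),c["K"],c["dist_coeffs"]).reshape(h,w,2)
    P=np.stack([r[...,0]*d,-r[...,1]*d,-d],-1)
    return P@np.array(c["attitude"]).T+c["position"]
def proj(n,P):
    c=vision.calibration(n); q=(np.atleast_2d(P)-c["position"])@np.array(c["attitude"])
    q=q*[1,-1,-1]
    return cv2.projectPoints(q,np.zeros(3),np.zeros(3),c["K"],c["dist_coeffs"])[0].reshape(-1,2)
E
python3 - <<'E'
from h import *
a=cv2.imread("pics/top0.png")[125:245,340:480]; a=cv2.resize(a,None,fx=5,fy=5,interpolation=cv2.INTER_CUBIC)
cv2.imwrite("pics/top0c.png",a)
b=cv2.imread("pics/scene0.png")[100:250,270:420]; b=cv2.resize(b,None,fx=4,fy=4,interpolation=cv2.INTER_CUBIC)
cv2.imwrite("pics/scene0c.png",b)
P=cloud("top",np.load("pics/top0.npy"))
np.set_printoptions(precision=3,suppress=True)
for v in range(135,236,5): print(v,' '.join(f"{int(round(z*1000)):4d}" for z in P[v,370:470:4,2]))
print(P[222,356],P[213,450],P[193,458],P[140,420],P[225,400])
E
```

```text
135   -6   -1   10   -1    5   -6    7   -4    1    4    4    1    3   -3    7   -1   -3   -1   -2   -4   -3    7    1   -2   -3
140    2    8    1    6    1  116  119  119    4   -2   -7   -7   -5    2    8    7    3   -4   -5    2    0    0    1    4   -2
145    5   -2   -7    5  174  149  162   79   90  106  118  116  127   -5    0    6    2    2    4   -3   -2    4    2   -3    2
150    3    3    1    3  203  181  161  167  171  174  158  169  174  179   95  108  113  118  128    2    3    4    7   -1    2
155    4    3   -2    3  265  176  129  136  156  144  163  162  178  165  168  170  165   65   75  137  179   -1   -1    2    5
160    0   -4    2    0  320  316  132  126  161  123  126  164  202  130  163  164  173  171  169  173  183  175    5   -3    3
165    3   -2  -12   12  138  130  317  317  317  322  322  321  317  127  133  136  129  132  126  175  165  210  -11   -4   -1
170   -5   -7   -7    9  135  131  125  132  136  125  305  314  322  322  322  317  320  322  126  146   -2  250    6    4    4
175    0   -4   11   44   27   47  118  123  132  129  139  131  129
[... 1023 characters left out ...]
  23   19   19   35   -1    2    4    7   60   62   62    3    2   -1
220    9    5   -3   29   20   29   23   15   26   30   25   22   28    8    7    1   -3   -7  -11   -2    5   -3    6    0   -5
225   -2    3   -1   -1    1   54   74   61   12   23   25   23   29    0    4    0   -3    2   -3   -2    1   -4   -8    2   -2
230    6    1    0    4   -6    4   10   -5    3    0   32   60   55   -2    6    1   -1   -5    8   -2    1   -1   -5    0    4
235    0   -4    7    5    3    4   -1    1    1    1   -3   -4    2   -1    1    4   13    5    0   10  -10    3    1    1 1752
[ 0.456 -0.14   0.015] [ 0.48  -0.453  0.07 ] [ 0.554 -0.499 -0.   ] [ 0.745 -0.372 -0.003] [ 0.441 -0.285  0.07 ]
```

View pics/top0c.png

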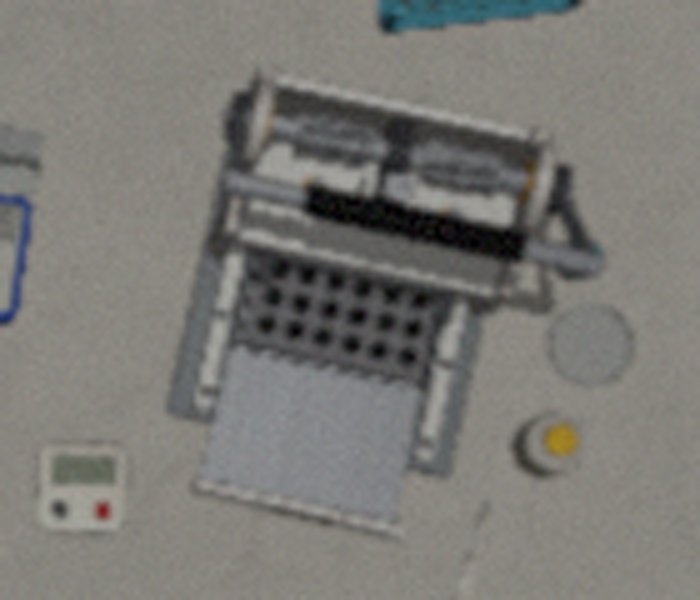

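View pics/scene0c.png

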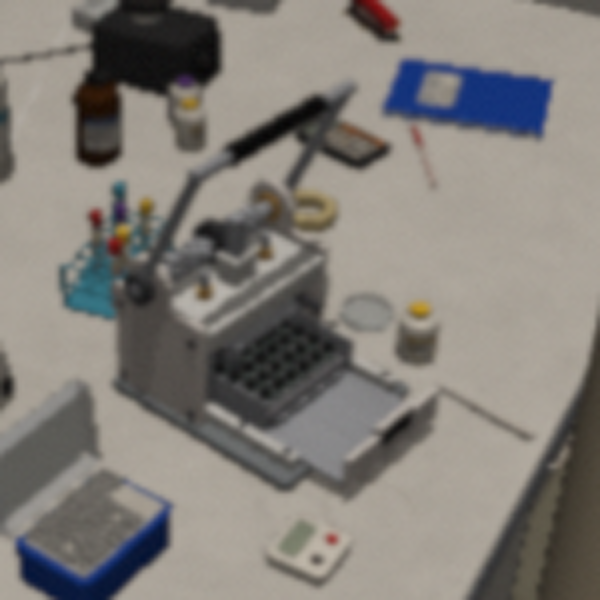

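The top crop shows the tray panel along (195,487)-(402,535), the base front corners at (168,410) and (448,475), and the sleeve ends at (308,200) and (525,245). Next I'll fit the press pose to these points.

```bash
python3 - <<'E'
from h import *
from scipy.optimize import least_squares
np.set_printoptions(precision=4,suppress=True)
px=np.array([(309,203),(524,243),(168,410),(448,475),(195,487),(402,535),(225,183),(600,262)])/5+[340,125]-0.4
use=[0,1,2,3,4,5]
def model(p):
    x,y,th,t=p; m=np.array([[.0081,.065,.309],[.0081,-.065,.309],[-.104,.1,.014],[-.104,-.1,.014],[-.098-t,.072,.058],[-.098-t,-.072,.058],[.0081,.105,.309],[.0081,-.105,.309]])
    c,s=np.cos(th),np.sin(th); R=np.array([[c,-s,0],[s,c,0],[0,0,1]])
    return m@R.T+[x,y,0]
f=lambda p:((proj("top",model(p))-px)[use]).ravel()
r=least_squares(f,[.58,-.3,-.3,.08]); print(r.x); print((proj("top",model(r.x))-px))
D=np.load("pics/top0.npy");P=cloud("top",D)
im=cv2.imread("pics/top0.png").astype(int)
M=(P[...,2]>.29)&(P[...,2]<.34)&(np.abs(P[...,0]-.6)<.2)&(np.abs(P[...,1]+.3)<.2)
Q=P[M];print("bar",len(Q),Q.mean(0),np.median(Q[:,2]));k=np.polyfit(Q[:,1],Q[:,0],1);print("yaw",-np.arctan(k[0]))
S=M&(im.sum(2)<110);print("sleeve",S.sum(),P[S].mean(0))
x,y,th,t=r.x;c,s=np.cos(th),np.sin(th)
for n,a in(("handle0",1.134),("handle end",1.134-.96)):
    b=.08-.17*np.cos(a); print(n,x+c*b,y+s*b,.155+.17*np.sin(a))
for u in(0,t): b=-.098-u; print("face",u,x+c*b,y+s*b)
for n,pt in(("timer",(82,487)),("drop",(547,445)),("dish",(590,345)),("forc",(480,520))):
    q=np.array(pt)/5+[340,125]-.4; w=P[int(round(q[1])),int(round(q[0]))]; R=np.array([[c,-s],[s,c]]);print(n,w,"press frame",(w[:2]-[x,y])@R)
E
```

```text
[ 0.5852 -0.3218 -0.2405  0.0561]
[[-0.853  -1.2392]
 [ 0.2101  0.7574]
 [-0.2481  0.1459]
 [ 0.2919  0.253 ]
 [ 0.1147 -0.005 ]
 [ 0.5804  0.1567]
 [ 2.4761 -0.3035]
 [-1.3331  0.0474]]
bar 476 [ 0.5912 -0.322   0.3164] 0.31661476326741134
yaw -0.23653298739843312
sleeve 234 [ 0.5901 -0.3226  0.3186]
handle0 0.5930213777609273 -0.323772809994561 0.30903897009117953
handle end 0.5002547125795634 -0.30101900305474244 0.18443096510800758
face 0 0.4899919459377903 -0.29850175172983195
face 0.056118353185586896 0.4354891546088868 -0.28513330748151783
timer [ 0.4555 -0.1402  0.0148] press frame [-0.1692  0.1455]
drop [ 0.4767 -0.4505  0.0646] press frame [-0.0747 -0.1508]
dish [ 0.5503 -0.4981  0.0012] press frame [ 0.0082 -0.1795]
forc [ 0.4288 -0.417   0.0067] press frame [-0.1292 -0.1297]
```

Fit residuals are about 1 px. Press yaw is -0.24 rad and the tray is 56 mm out. The bar measures (0.591,-0.322) at a height of about 309 mm, as given. Next I move to a point ahead of the tray, turned so the fingers close along the press's x axis.

Call:
{"fn": "jog_arm", "kwargs": {
  "dp": [
    [0.068,0.092,0],
    [0.136,0.184,0],
    [0.204,0.276,0],
    [0.272,0.368,0],
    [0.34,0.46,0]
  ],
  "twist": [0.065,0.13,0.195,0.26,0.323],
  "fingers": 0
}}

```text
time_s: 0.52
ee_pos: [0.281, -0.407, 0.2419]
tcp_rot: [[0.677, 0.736, -0.0], [0.736, -0.677, 0.001], [0.001, -0.001, -1.0]]
ft_force: [0.8, -0.2, -0.2]
grip_width: 0.0256
finger_force: 0.0
```

Call:
{"fn": "jog_arm", "kwargs": {
  "dp": [
    [0.068,0.092,0],
    [0.136,0.184,0],
    [0.204,0.276,0],
    [0.272,0.368,0],
    [0.34,0.46,0]
  ],
  "twist": [0.065,0.13,0.195,0.26,0.323]
}}

```text
time_s: 0.93
ee_pos: [0.3831, -0.2689, 0.2421]
tcp_rot: [[0.233, 0.972, -0.0], [0.972, -0.233, 0.0], [0.0, -0.0, -1.0]]
ft_force: [0.4, -0.1, -0.2]
grip_width: -0.0001
finger_force: 0.0
```

Call:
{"fn": "jog_arm", "kwargs": {
  "dp": [
    [0,0,0],
    [0,0,0]
  ],
  "twist": [0,0]
}}

```text
time_s: 1.1
ee_pos: [0.3831, -0.2691, 0.2421]
tcp_rot: [[0.235, 0.972, -0.001], [0.972, -0.235, 0.0], [-0.0, -0.001, -1.0]]
ft_force: [-0.1, -1.1, 0.2]
grip_width: 0.0002
finger_force: 0.0
```

Call:
{"fn": "jog_arm", "kwargs": {
  "dp": [
    [0,0,-0.13],
    [0,0,-0.26],
    [0,0,-0.39],
    [0,-0.005,-0.53],
    [0,-0.01,-0.66]
  ],
  "twist": [0,0,0,0,0]
}}

```text
time_s: 1.52
ee_pos: [0.3816, -0.2748, 0.0427]
tcp_rot: [[0.24, 0.971, 0.0], [0.971, -0.24, -0.001], [-0.001, 0.001, -1.0]]
ft_force: [0.2, -0.2, 0.2]
grip_width: 0.0002
finger_force: 0.0
```

Call:
{"fn": "jog_arm", "kwargs": {
  "dp": [
    [0.026,-0.006,0],
    [0.052,-0.013,0],
    [0.078,-0.019,0],
    [0.104,-0.025,0],
    [0.13,-0.032,0]
  ],
  "twist": [0,0,0,0,0]
}}

```text
time_s: 1.93
ee_pos: [0.4236, -0.2849, 0.0467]
tcp_rot: [[0.238, 0.971, 0.003], [0.971, -0.238, -0.003], [-0.003, 0.004, -1.0]]
ft_force: [-2.1, 0.3, 0.6]
grip_width: 0.0003
finger_force: 0.7
```

Call:
{"fn": "jog_arm", "kwargs": {
  "dp": [
    [0.026,-0.006,0],
    [0.052,-0.013,0],
    [0.078,-0.019,0],
    [0.104,-0.025,0],
    [0.13,-0.032,0]
  ],
  "twist": [0,0,0,0,0]
}}

```text
time_s: 2.35
ee_pos: [0.4613, -0.2927, 0.0445]
tcp_rot: [[0.238, 0.971, -0.0], [0.971, -0.238, 0.0], [0.0, -0.0, -1.0]]
ft_force: [-2.9, 0.9, 3.2]
grip_width: 0.0001
finger_force: 3.6
```

Call:
{"fn": "jog_arm", "kwargs": {
  "dp": [
    [0.01,-0.0025,0],
    [0.02,-0.005,0],
    [0.03,-0.0075,0],
    [0.04,-0.01,0],
    [0.04,-0.01,0]
  ],
  "twist": [0,0,0,0,0]
}}

```text
time_s: 2.77
ee_pos: [0.471, -0.295, 0.044]
tcp_rot: [[0.237, 0.971, -0.004], [0.971, -0.237, 0.002], [0.001, -0.004, -1.0]]
ft_force: [-6.6, 0.9, 3.6]
grip_width: -0.0002
finger_force: 3.2
```

Call:
{"fn": "jog_arm", "kwargs": {
  "dp": [
    [0.007,-0.0017,0],
    [0.014,-0.0035,0],
    [0.02,-0.005,0],
    [0.02,-0.005,0]
  ],
  "twist": [0,0,0,0]
}}

```text
time_s: 3.1
ee_pos: [0.4712, -0.295, 0.044]
tcp_rot: [[0.236, 0.972, -0.015], [0.972, -0.236, 0.005], [0.002, -0.016, -1.0]]
ft_force: [-18.8, 1.6, 14.1]
grip_width: 0.0
finger_force: 9.8
```

Call:
{"fn": "jog_arm", "kwargs": {
  "dp": [
    [0.005,-0.0012,0],
    [0.01,-0.0025,0],
    [0.01,-0.0025,0]
  ],
  "twist": [0,0,0]
}}

```text
time_s: 3.35
ee_pos: [0.4712, -0.295, 0.044]
tcp_rot: [[0.235, 0.972, -0.021], [0.972, -0.235, 0.007], [0.002, -0.022, -1.0]]
ft_force: [-25.3, 0.7, 18.4]
grip_width: -0.0002
finger_force: 13.0
```

The force rises with no further motion, so the tray is at its end stop. I'll back off and check with the camera.

Call:
{"fn": "jog_arm", "kwargs": {
  "dp": [
    [-0.06,0.015,0],
    [-0.16,0.04,0],
    [-0.26,0.065,0],
    [-0.36,0.09,0],
    [-0.36,0.09,0]
  ],
  "twist": [0,0,0,0,0]
}}

```text
time_s: 3.77
ee_pos: [0.3681, -0.2673, 0.0436]
tcp_rot: [[0.24, 0.971, -0.005], [0.971, -0.239, 0.005], [0.004, -0.006, -1.0]]
ft_force: [-1.1, 0.7, -0.3]
grip_width: 0.0001
finger_force: 0.0
```

Call:
{"fn": "jog_arm", "kwargs": {
  "dp": [
    [0,0,0.13],
    [0,0,0.26],
    [0,0,0.39],
    [0,0,0.52],
    [0,0,0.65]
  ],
  "twist": [0,0,0,0,0],
  "fingers": 1
}}

```text
time_s: 4.18
ee_pos: [0.3747, -0.2714, 0.2418]
tcp_rot: [[0.238, 0.971, 0.003], [0.971, -0.238, -0.002], [-0.001, 0.003, -1.0]]
ft_force: [0.6, -0.4, -0.6]
grip_width: 0.0607
finger_force: 0.0
```

```bash
python3 - <<'E'
from h import *
p,d=vision.read_camera("top"); a=cv2.resize(p[125:245,340:480,::-1],None,fx=5,fy=5,interpolation=cv2.INTER_CUBIC)
x,y,th=.5852,-.3218,-.2405;c,s=np.cos(th),np.sin(th)
m=np.array([[-.098,.072,.058],[-.098,-.072,.058]])@np.array([[c,-s,0],[s,c,0],[0,0,1]]).T+[x,y,0]
print((proj("top",m)-[340,125]+.4)*5)
cv2.imwrite("pics/top1c.png",a); print(read_state()["ee_pos"])
E
```

```text
[[213.6882739  406.30229772]
 [422.47224715 454.63365503]]
[ 0.37811261 -0.27466759  0.24951852]
```

View pics/top1c.png

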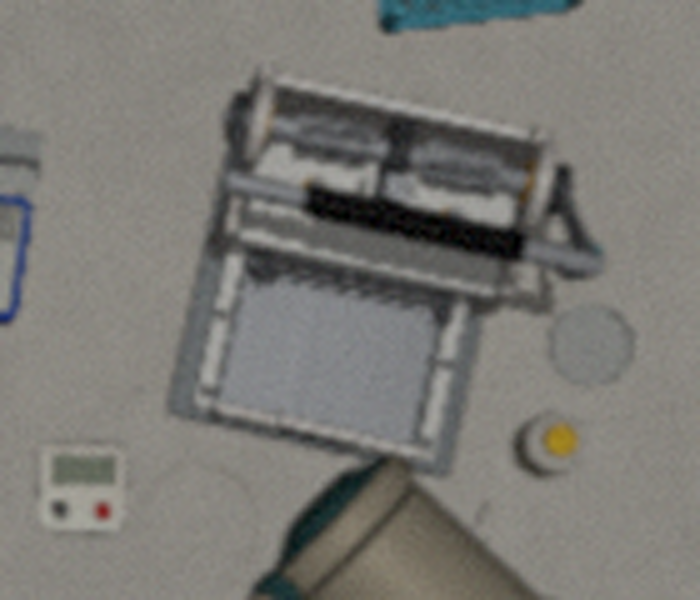

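The panel edge runs (213,405)-(430,457), which matches the predicted home line. The lever is still raised. Next I rise and move over the bar.

Call:
{"fn": "jog_arm", "kwargs": {
  "dp": [
    [0,0,0.13],
    [0,0,0.26],
    [0.05,-0.012,0.38],
    [0.17,-0.04,0.4],
    [0.29,-0.067,0.4]
  ],
  "twist": [0,0,0,0,0],
  "fingers": 1
}}

```text
time_s: 4.65
ee_pos: [0.4634, -0.2926, 0.3643]
tcp_rot: [[0.239, 0.971, 0.01], [0.971, -0.239, -0.007], [-0.005, 0.011, -1.0]]
ft_force: [0.8, -1.8, 0.5]
grip_width: 0.0855
finger_force: 0.0
```

Call:
{"fn": "jog_arm", "kwargs": {
  "dp": [
    [0.12,-0.03,0],
    [0.24,-0.06,0],
    [0.36,-0.09,0],
    [0.42,-0.1,0],
    [0.42,-0.1,0]
  ],
  "twist": [0,0,0,0,0]
}}

```text
time_s: 5.07
ee_pos: [0.5917, -0.322, 0.3564]
tcp_rot: [[0.236, 0.972, 0.002], [0.972, -0.236, 0.001], [0.001, 0.002, -1.0]]
ft_force: [-0.0, 1.0, 0.5]
grip_width: 0.085
finger_force: 0.0
```

Call:
{"fn": "jog_arm", "kwargs": {
  "dp": [
    [0,0,0],
    [0,0,0]
  ],
  "twist": [0,0]
}}

```text
time_s: 5.23
ee_pos: [0.5864, -0.321, 0.3591]
tcp_rot: [[0.238, 0.971, -0.0], [0.971, -0.238, 0.0], [0.0, -0.0, -1.0]]
ft_force: [-0.0, 0.9, 0.2]
grip_width: 0.085
finger_force: 0.0
```

Call:
{"fn": "jog_arm", "kwargs": {
  "dp": [
    [0.017,-0.006,-0.06],
    [0.017,-0.006,-0.12],
    [0.017,-0.006,-0.19],
    [0.017,-0.006,-0.19],
    [0.017,-0.006,-0.19]
  ],
  "twist": [0,0,0,0,0]
}}

```text
time_s: 5.65
ee_pos: [0.5903, -0.3226, 0.3024]
tcp_rot: [[0.239, 0.971, -0.001], [0.971, -0.239, 0.001], [0.0, -0.001, -1.0]]
ft_force: [0.3, -0.1, 0.8]
grip_width: 0.0859
finger_force: 0.0
```

Call:
{"fn": "jog_arm", "kwargs": {
  "dp": [
    [0,0,0],
    [0,0,0],
    [0,0,0],
    [0,0,0],
    [0,0,0]
  ],
  "twist": [0,0,0,0,0],
  "fingers": 0
}}

```text
time_s: 6.07
ee_pos: [0.5918, -0.3231, 0.3031]
tcp_rot: [[0.238, 0.971, 0.001], [0.971, -0.238, -0.001], [-0.0, 0.001, -1.0]]
ft_force: [0.7, 0.7, -0.4]
grip_width: 0.0256
finger_force: 0.0
```

Call:
{"fn": "jog_arm", "kwargs": {
  "dp": [
    [0,0,0],
    [0,0,0],
    [0,0,0],
    [0,0,0],
    [0,0,0]
  ],
  "twist": [0,0,0,0,0]
}}

```text
time_s: 6.48
ee_pos: [0.5916, -0.323, 0.303]
tcp_rot: [[0.238, 0.971, 0.0], [0.971, -0.238, -0.001], [-0.0, 0.001, -1.0]]
ft_force: [-2.1, 0.1, 5.8]
grip_width: 0.0184
finger_force: 58.6
```

The bar is gripped at 18.4 mm opening. I'll pull along the arc in small steps.

Call:
{"fn": "jog_arm", "kwargs": {
  "dp": [
    [-0.0238,0.0058,-0.012],
    [-0.0468,0.0115,-0.0253],
    [-0.069,0.017,-0.04],
    [-0.091,0.0223,-0.0553],
    [-0.112,0.0275,-0.072]
  ],
  "twist": [0,0,0,0,0]
}}

```text
time_s: 6.9
ee_pos: [0.5595, -0.3151, 0.2827]
tcp_rot: [[0.238, 0.971, 0.006], [0.971, -0.238, -0.003], [-0.001, 0.006, -1.0]]
ft_force: [0.2, -0.3, 7.6]
grip_width: 0.018
finger_force: 59.3
```

Call:
{"fn": "jog_arm", "kwargs": {
  "dp": [
    [-0.02,0.005,-0.017],
    [-0.04,0.01,-0.035],
    [-0.058,0.014,-0.055],
    [-0.075,0.0185,-0.075],
    [-0.092,0.0225,-0.097]
  ],
  "twist": [0,0,0,0,0]
}}

```text
time_s: 7.32
ee_pos: [0.5312, -0.3082, 0.2535]
tcp_rot: [[0.238, 0.971, 0.004], [0.971, -0.238, -0.002], [-0.001, 0.004, -1.0]]
ft_force: [-1.2, 1.3, 9.2]
grip_width: 0.018
finger_force: 59.3
```

Call:
{"fn": "jog_arm", "kwargs": {
  "dp": [
    [-0.0155,0.004,-0.022],
    [-0.03,0.0074,-0.0447],
    [-0.0435,0.0107,-0.068],
    [-0.056,0.0137,-0.0923],
    [-0.067,0.0164,-0.117]
  ],
  "twist": [0,0,0,0,0]
}}

```text
time_s: 7.73
ee_pos: [0.5105, -0.3031, 0.2179]
tcp_rot: [[0.238, 0.971, 0.002], [0.971, -0.238, -0.001], [-0.001, 0.002, -1.0]]
ft_force: [-2.1, 1.2, 9.8]
grip_width: 0.0185
finger_force: 59.3
```

Call:
{"fn": "jog_arm", "kwargs": {
  "dp": [
    [-0.01,0.0025,-0.025],
    [-0.0185,0.0045,-0.051],
    [-0.0265,0.0065,-0.077],
    [-0.033,0.008,-0.103],
    [-0.036,0.009,-0.118]
  ],
  "twist": [0,0,0,0,0]
}}

```text
time_s: 8.15
ee_pos: [0.4994, -0.3004, 0.1821]
tcp_rot: [[0.238, 0.971, 0.001], [0.971, -0.238, -0.001], [-0.001, 0.001, -1.0]]
ft_force: [-2.5, 0.6, 11.2]
grip_width: 0.0183
finger_force: 59.4
```

Call:
{"fn": "jog_arm", "kwargs": {
  "dp": [
    [-0.001,0,-0.008],
    [-0.002,0,-0.015],
    [-0.002,0,-0.015],
    [-0.002,0,-0.015]
  ],
  "twist": [0,0,0,0]
}}

```text
time_s: 8.48
ee_pos: [0.4987, -0.3002, 0.1783]
tcp_rot: [[0.238, 0.971, 0.0], [0.971, -0.238, -0.001], [-0.0, 0.0, -1.0]]
ft_force: [-3.8, 1.3, 11.4]
grip_width: 0.0181
finger_force: 59.7
```

Call:
{"fn": "jog_arm", "kwargs": {
  "dp": [
    [0,0,-0.006],
    [0,0,-0.012],
    [0,0,-0.012]
  ],
  "twist": [0,0,0]
}}

```text
time_s: 8.73
ee_pos: [0.4987, -0.3002, 0.1777]
tcp_rot: [[0.238, 0.971, 0.002], [0.971, -0.238, -0.002], [-0.001, 0.002, -1.0]]
ft_force: [-7.4, 4.4, 24.9]
grip_width: 0.018
finger_force: 61.2
```

The vertical force jumped to 25 N with only 0.6 mm of motion, so the lever is at its stop. I'll hold and then check.

Call:
{"fn": "jog_arm", "kwargs": {
  "dp": [
    [0,0,0],
    [0,0,0],
    [0,0,0],
    [0,0,0],
    [0,0,0]
  ],
  "twist": [0,0,0,0,0]
}}

```text
time_s: 9.15
ee_pos: [0.4987, -0.3002, 0.1777]
tcp_rot: [[0.238, 0.971, 0.002], [0.971, -0.238, -0.002], [-0.001, 0.002, -1.0]]
ft_force: [-8.4, 4.9, 25.2]
grip_width: 0.0182
finger_force: 61.2
```

```bash
python3 - <<'E'
from h import *
p,d=vision.read_camera("scene"); cv2.imwrite("pics/s2.png",cv2.resize(p[100:250,270:420,::-1],None,fx=4,fy=4,interpolation=cv2.INTER_CUBIC)); s=read_state(); print(s["ft_force"],s["ee_pos"],s["finger_force"])
E
```

```text
[-7.64497809  4.77962939 25.6038853 ] [ 0.49870672 -0.3002495   0.17773768] 61.22159957885742
```

View pics/s2.png

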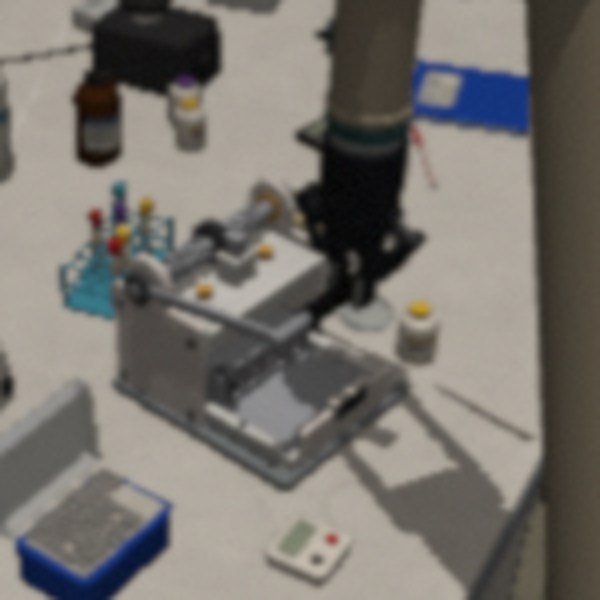

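The picture shows the lever arm down at (230,310), the bar in the fingers at about (340,300), and the tray home. The timer and bottle have not moved. I'm handing in.

```bash
python3 -c "
from rig import job; print(job.close_job())"
```

```text
the job is handed in; nothing more can be done
None
```

The tray is home and the lever is held at its stop by the gripper, pressing at about 25 N; the other things look unmoved in the last picture. The job is handed in, but no verdict came back.

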